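Draw the case lid open and stow the crimping die

TASK

Put the loose crimping die away: first draw the lid of the die case fully open by pressing lightly on its flat top with the fingertips and pulling it toward you, without straining the thin lid; then set the die gently down flat on the floor of the wide, empty bay and let go. Leave the lid fully open, and leave the die that is already in the case and the other things on the bench as they are.

Things in the scene. Friction and masses are not known exactly. Their poses are not given: they have to be found in the camera images.
- die_case: grey steel case, fixed, 124 (x) x 180 (y) x 68 mm high, covered by a plain aluminium lid. Origin: centre of its underside on the bench; z up, -x is its front, roughly toward the robot. Side and back walls 8 mm thick, 68 mm high; front wall 40 mm high. Inside x -50..+50, y -82..+82 mm. A divider at y +28..+32 mm, 26 mm high, parts a narrow bay (+y, filled) from a wide empty one.
- bay (a point): centre of the wide bay's floor, 4 mm above the bench (27 mm to the case's -y side of its middle); the bay is 100 mm along the case's x and 110 mm along its y; open to above once the lid is drawn
- lid_middle (a point): point fixed to the case (does not move with the lid), over the closed lid's middle, 56 mm above the bench. Lid panel: level, 106 (x) x 160 (y) x 4 mm, edges held under 2 mm wall lips at 66..68 mm height, so only its top can be touched. Its seat is worn: the real top stands 7 mm lower to 7 mm higher than this point, different each time, unmeasured. Dark lines on it are flush.
- lid (a joint): travel of the lid in m: 0 closed, 0.100 fully open at its stop, 100 mm out in front. No handle; slides along the case's -x, takes 6 N of pull plus a little with speed, stays where it is left. The thin panel springs down about 1 mm per 12 N pressed on it, at most 3 mm; more than 30 N on it dents it, 12 to 18 N is plenty.
- loose_die: grey steel crimping die to be stowed, a block 40 (x) x 60 (y) x 32 mm high, with a half-round groove in its top; 0.28 kg nominal. Stands on the bench at varying yaw among other things. Origin: centre of its underside, z up. Best gripped across its 40 mm width (x), 20 mm above its underside.
- resident_die: an identical die, already in the narrow bay of the case, its 60 mm side along the case's x; origin: centre of its underside. Not to be moved.
- grease_tin: round lidded tin, 68 mm diameter, 44 mm high, bystander; origin: centre of its underside
- tape_roll: roll of tape lying flat, 68 mm diameter, 19 mm high, bystander; origin: centre of its underside
- pliers: pliers lying flat left of the case, 191 x 60 x 14 mm, bystander; origin: centre of its underside
- screwdriver: screwdriver lying left of the case, 180 x 28 x 29 mm, bystander; origin: centre of its underside
- parts_cup: small tin cup behind the case on the left, 72 mm diameter, 53 mm high, bystander; origin: centre of its underside
- foam_can: tall can standing behind the case, 61 mm diameter, 223 mm high, bystander; origin: centre of its underside
- spray_can: tall spray can standing at the back on the right, 54 mm diameter, 197 mm high, bystander; origin: centre of its underside

How it is judged:
On the way:
1. the lid is drawn fully open (93 mm or more) while the loose die is still outside the case (value of joint lid above 0.093 m and horizontal distance between loose_die and die_case above 0.1 m), for 0.2 s.
At the end, for the whole second after the job is handed in: The lid is open by at least 93 of its 100 mm, and the loose die stands still in the wide bay, upright (within 0.1 rad) with its underside on the bay's floor (within 4 mm), released (value of joint lid above 0.093 m and x of loose_die in the frame of die_case between -0.05 and 0.05 m and y of loose_die in the frame of die_case between -0.082 and 0.028 m and z of loose_die in the frame of die_case below 0.008 m and angle between loose_die's own z axis and vertical below 0.1 rad and linear speed of loose_die below 0.02 m/s); the robot touches nothing.
It fails at once if the lid is pressed with more than 30 N (contact force between any of the fingers, the arm and lid above 30 N).
It fails at once if the die is dropped or thrown into the case (faster than 0.6 m/s inside it) (horizontal distance between loose_die and die_case below 0.09 m and height (world z) of loose_die below 0.05 m and linear speed of loose_die above 0.6 m/s).
It fails at once if the die already in the case is displaced by more than 15 mm (distance of resident_die from where it was at the start of the episode above 0.015 m).
It fails at once if a bystander is displaced by more than 20 mm (distance of any of grease_tin, tape_roll, pliers, screwdriver, parts_cup, foam_can, spray_can from where it was at the start of the episode above 0.02 m).
It also fails if it takes over 64 s, if anything falls off the work surface, if the arm or the gripper's body presses on something with over 40 N, if the wrist force passes 120 N, or if a joint passes its speed limit or range.

ROBOT

A 6-joint arm with a two-finger parallel gripper is mounted at the origin on a cart in front of the work surface, level with it; the furniture and walls round the work are solid. World frame = base frame: x ahead of the robot, y to its left, z up, the work surface at z = 0. Lengths are in m, angles in rad, forces in N, time in s.
With the tool pointing down it reaches from about 0.35 to 0.95 m from the base axis. Payload 17.4 kg.
Tool frame: the origin (TCP) lies midway between the tips of the shut fingers; the grasp point (between the pads) lies 19 mm behind it (arm.grip_depth is the z of the grasp point in the tool frame, in m); z points along the fingers, y is the line along which they close (so a half turn about z gives the same grasp; the last joint's range is limited). The gripper opens to 93 mm and grips with 3 to 60 N. Pads are 15 mm wide; open, the fingers measure 128 mm over their backs; the gripper's body (75 mm by 188 mm) begins 65 mm behind the grasp point.
Start: joints at [1.203, 0.116, 1.442, -0, 1.584, -0.038], TCP at [0.219, 0.639, 0.219] pointing down, gripper open.
Joint ranges: [-2.83, 2.83], [-0.83, 2.19], [0.07, 2.5], [-1.14, 4.28], [0.01, 3], [-2.97, 2.97]. Speed limits (rad/s): [1.89, 1.89, 2.22, 3.14, 3.14, 3.14].

INTERFACE

Orientations are given as a rotation vector (axis times angle).
In Python, from station import status, camera, ticket, arm gives the robot as it stands.
- The arm moves only by the tool step_arm, never from a script. Its argument "moves" is a list of rows, each a list of 2 entries, a list of its own where there are three numbers: the shift along the world's x, y, z in m, then the turn about the world's z in rad. A call has 1 to 10 rows; each row is the pose to reach, as a shift and turn from the pose commanded when the call began; what a row does not reach only later rows make up. A row lasts 1/12 s, in which the tool goes at most 41.7 mm and 7.16 degrees, less where a joint would pass 70% of its speed; a pose out of reach is approached as far as the arm can. A call with a gripper value outside its range is refused whole. "grip" is the opening, from -1 (shut) to 1 (fully open), set as the call begins (left out, the last holds). The fingers move at their own pace and stop on an object; the grip force is fixed at half the most. Time passes only in rows, so rows that repeat a pose let the fingers close. It gives the time, the measured TCP pose, the force, the opening and the grip force at its end, in the units of the state.
- status.read_state(): the state, without advancing time (a new reading comes with each control period).
- camera(name): name is "scene" or "top" or "wrist"; returns a dict with "pixels" (420x560x3 uint8, red, green, blue), "z_map" (420x560 float32, m along the optical axis (not along the pixel's ray), 0 where there is no reading), "fx", "fy", "cx", "cy" (pixels), "R" (3x3) and "t" (3): a world point X has camera coordinates R X + t. Camera axes: x right, y down, z forward; pixel columns grow to the right and rows downward; lengths in m; the calibration is good to about 2 mm. A picture is of the moment at which its call begins.
- ticket.job_done(): hands the job in; it is judged then, once.
The state is a dict: "time_s": time; "joint_pos": joint angles; "joint_vel": joint speeds; "effort": joint torques, N m; "position": TCP position; "eef_rot": TCP orientation; "contact_force": force on the tool from outside, world axes, zero at the start; "wrist_torque": the same for the moment, N m; "finger_gap": finger opening in m; "grasp_force": force on a finger pad.
Only numpy, scipy, OpenCV 4.12 (cv2) and the standard library are available. Lean on these libraries where they do the work, as an engineer would, in place of code of your own. Each camera call takes 0.05 s, during which the arm holds its last target. There are 200 camera calls.

## Working session

There is one attempt and no reset: what is moved stays moved. The work goes in short steps, Python scripts to look and compute and a tool call to move; the robot and the scene stay as the last step left them, time stands still between calls to the robot, and variables do not carry over. Pictures are saved under pics/ and viewed, at most 10 in all, crops included, and the job is handed in when it is done.

Besides the shell and the picture viewer there is one more tool, called after "Request:" as name(argument=value, ...) on one line, values as JSON. step_arm: Moves the arm, as the interface text tells. Its arguments: {"type":"object","properties":{"moves":{"type":"array"},"grip":{"type":"number"}},"required":["moves"]}

```bash
mkdir -p pics; cat > h.py <<'E'
import numpy as np, cv2
from station import status, camera, ticket, arm
def pts(c):
    z=c["z_map"]; v,u=np.mgrid[:z.shape[0],:z.shape[1]]
    P=np.stack([(u-c["cx"])/c["fx"]*z,(v-c["cy"])/c["fy"]*z,z],-1)
    W=(P-np.array(c["t"]))@np.array(c["R"]); W[z<=0]=np.nan
    return W
def save(c,n): cv2.imwrite("pics/"+n,cv2.cvtColor(c["pixels"],cv2.COLOR_RGB2BGR))
E
python3 - <<'E'
from h import *
a=camera("top");b=camera("scene")
im=np.hstack([a["pixels"],b["pixels"]])
save(a,"top.png");save(b,"scene.png")
np.savez("top.npz",W=pts(a),px=a["pixels"])
s=status.read_state();print(s); print(a["t"],a["R"])
E
```

```text
{'time_s': 0.1, 'joint_pos': array([ 1.20320513e+00,  1.16435613e-01,  1.44222316e+00, -1.65999098e-05,
        1.58397702e+00, -3.78031098e-02]), 'joint_vel': array([ 0.00109891, -0.0011804 , -0.00146152,  0.00010171,  0.00227007,
        0.00121581]), 'effort': array([ 1.28699474e-03, -7.22885799e+01, -6.23869300e+01,  7.82705820e-02,
        2.27311696e-02, -5.63885817e-05]), 'position': array([0.21854175, 0.63844533, 0.21796528]), 'eef_rot': array([-5.15654022e-01, -3.09878774e+00,  1.61016073e-03]), 'contact_force': array([0.00378539, 0.48892305, 0.32294457]), 'wrist_torque': array([-0.0255087 ,  0.02765543,  0.02344579]), 'grasp_force': 0.0, 'finger_gap': 0.09313188357266232}
[-0.01654295  0.6151516   1.07367848] [[ 1.63690700e-02 -9.99865842e-01 -5.92625495e-04]
 [-9.85543464e-01 -1.60346276e-02 -1.68662299e-01]
 [ 1.68630169e-01  3.34490316e-03 -9.85673718e-01]]
```

View pics/top.png

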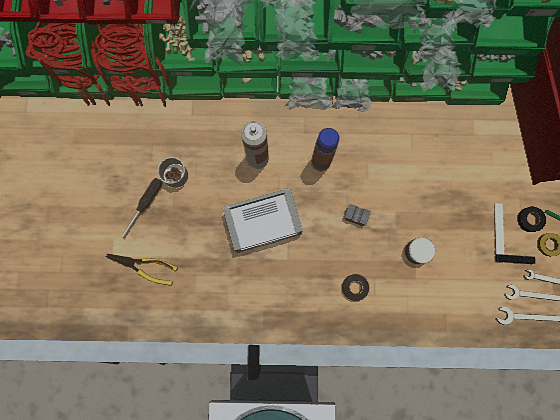

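View pics/scene.png

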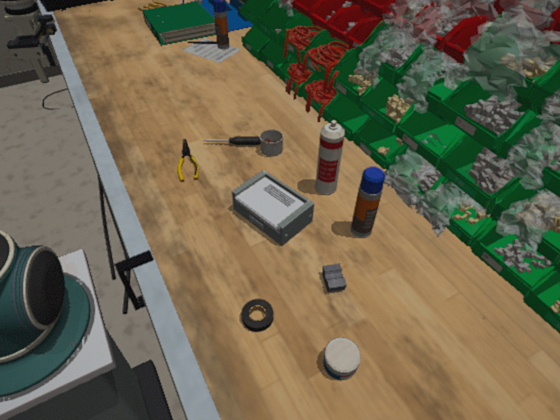

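The top view shows the case at about (262,221), the loose die at (357,215), the tin at (420,250), the tape at (355,288), and the tall cans at (255,145) and (325,148). The scene view agrees. Next I measure the case, lid and die using depth.

```bash
python3 - <<'E'
from h import *
d=np.load("top.npz");W=d["W"]
def comp(r0,r1,c0,c1,zl,zh):
    w=W[r0:r1,c0:c1].reshape(-1,3); return w[(w[:,2]>zl)&(w[:,2]<zh)]
def rect(w,n):
    r=cv2.minAreaRect((w[:,:2]*1000).astype(np.float32)); print(n,len(w),np.round(r[0],1),np.round(r[1],1),round(r[2],1),'zmed',np.round(np.median(w[:,2])*1000,1), np.round(cv2.boxPoints(r)).tolist())
print('bench',np.nanmedian(W[300:330,230:290,2]))
for zl in(.03,.045): rect(comp(180,260,215,308,zl,.09),'case')
w=comp(205,236,245,280,.03,.09); print('lid z pct',np.percentile(w[:,2],[5,25,50,75,95]))
A=np.c_[w[:,:2],np.ones(len(w))];print('plane',np.linalg.lstsq(A,w[:,2],rcond=None)[0])
for zl in(.01,.024): rect(comp(195,235,335,380,zl,.05),'die')
rect(comp(230,275,395,445,.03,.07),'tin'); rect(comp(265,305,335,375,.012,.04),'tape')
rect(comp(110,178,235,275,.03,.3),'foam');rect(comp(115,178,300,345,.03,.3),'spray')
rect(comp(240,290,100,180,.006,.04),'pliers')
a=camera("wrist");save(a,"w0.png")
E
```

```text
bench 1.2845476441374695e-05
case 3302 [608.3  33.1] [119.8 180.1] 17.2 zmed 57.7 [[524.0, 101.0], [578.0, -71.0], [692.0, -35.0], [639.0, 137.0]]
case 3267 [608.3  33.1] [119.8 180.1] 17.2 zmed 57.7 [[524.0, 101.0], [578.0, -71.0], [692.0, -35.0], [639.0, 137.0]]
lid z pct [0.05328535 0.05544477 0.05697    0.05833983 0.06028794]
plane [-0.00030875  0.00235402  0.05698973]
die 363 [ 632.3 -215.9] [59.5 41.5] 70.4 zmed 28.3 [[603.0, -237.0], [642.0, -251.0], [662.0, -195.0], [623.0, -181.0]]
die 284 [ 631.9 -215.8] [59.5 40.9] 70.9 zmed 29.3 [[603.0, -237.0], [641.0, -251.0], [661.0, -194.0], [622.0, -181.0]]
tin 574 [ 538.3 -377. ] [66.7 67.3] 25.7 zmed 43.6 [[494.0, -361.0], [523.0, -422.0], [583.0, -393.0], [554.0, -332.0]]
tape 436 [ 441.4 -210.1] [66.9 66.2] 46.2 zmed 18.8 [[394.0, -211.0], [442.0, -257.0], [488.0, -209.0], [441.0, -163.0]]
foam 961 [789.5  52.3] [59.1 60.9] 89.4 zmed 192.8 [[759.0, 23.0], [820.0, 22.0], [820.0, 82.0], [759.0, 82.0]]
spray 787 [ 780.3 -120.5] [52.  52.2] 36.8 zmed 174.9 [[744.0, -115.0], [775.0, -157.0], [817.0, -126.0], [786.0, -84.0]]
pliers 528 [502.9 364.3] [216.5  85.6] 76.6 zmed 10.5 [[436.0, 269.0], [520.0, 249.0], [570.0, 460.0], [486.0, 480.0]]
```

Measured geometry:
- **Case:** centre about (0.606, 0.033), yaw about 0.30.
- **Lid:** top about z 0.057.
- **Die:** centre about (0.632, −0.216), with its 40 mm axis at −20°.

All sizes match the ones given. I'm moving over the lid with the fingers shut, turning −91° on the way.

Request:
step_arm(moves=[[[0.387,-0.605,-0.06],-1.59],[[0.387,-0.605,-0.06],-1.59],[[0.387,-0.605,-0.06],-1.59],[[0.387,-0.605,-0.06],-1.59],[[0.387,-0.605,-0.06],-1.59],[[0.387,-0.605,-0.06],-1.59],[[0.387,-0.605,-0.06],-1.59],[[0.387,-0.605,-0.06],-1.59],[[0.387,-0.605,-0.06],-1.59],[[0.387,-0.605,-0.06],-1.59]], grip=-1)

```text
time_s: 0.98
position: [0.4429, 0.2869, 0.1838]
eef_rot: [2.238, 2.205, 0.0]
contact_force: [0.6, 0.6, 0.7]
finger_gap: 0.0307
grasp_force: 0.0
```

Request:
step_arm(moves=[[[0.163,-0.254,-0.04],-0.34],[[0.163,-0.254,-0.04],-0.34],[[0.163,-0.254,-0.04],-0.34],[[0.163,-0.254,-0.04],-0.34],[[0.163,-0.254,-0.04],-0.34],[[0.163,-0.254,-0.04],-0.34],[[0.163,-0.254,-0.04],-0.34],[[0.163,-0.254,-0.09],-0.34],[[0.163,-0.254,-0.1],-0.34],[[0.163,-0.254,-0.1],-0.34]])

```text
time_s: 1.82
position: [0.6034, 0.0336, 0.0785]
eef_rot: [-2.572, -1.797, 0.01]
contact_force: [-0.0, 0.6, -1.3]
finger_gap: 0.0005
grasp_force: 0.0
```

```bash
python3 - <<'E'
from h import *
s=status.read_state();print(s["position"],s["eef_rot"],s["joint_pos"],s["contact_force"])
a=camera("wrist");save(a,"w1.png");W=pts(a)
m=(np.abs(W[...,0]-.606)<.08)&(np.abs(W[...,1]-.033)<.08)&(W[...,2]>.03)&(W[...,2]<.1)
print(m.sum(),np.percentile(W[...,2][m],[5,25,50,75,95]))
E
```

```text
[0.60335219 0.0336061  0.07847372] [-2.57158495 -1.79737657  0.00969383] [ 1.34601937e-02  4.10856292e-02  1.75189645e+00 -6.07310860e-05
  1.35603984e+00  3.64244945e-01] [-0.03151164  0.63507008 -1.28697395]
46488 [0.05558731 0.05632542 0.056875   0.05804931 0.06840835]
```

View pics/w1.png

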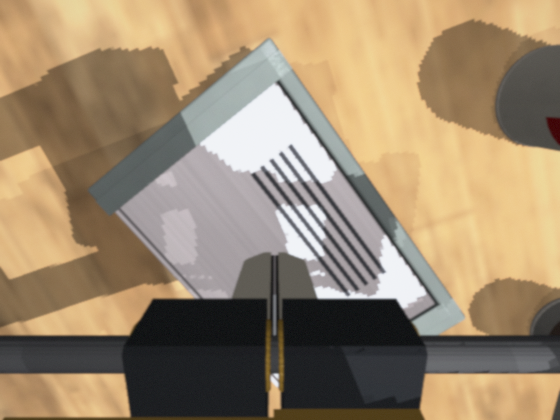

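The wrist view shows the shut fingertips at about (275,260), over the lid near its middle. Lid top reads about 0.0565. Descending slowly.

Request:
step_arm(moves=[[[0,0,0],0],[[0,0,-0.004],0],[[0,0,-0.008],0],[[0,0,-0.012],0],[[0,0,-0.015],0],[[0,0,-0.015],0],[[0,0,-0.015],0]])

```text
time_s: 2.45
position: [0.6053, 0.035, 0.069]
eef_rot: [-2.573, -1.802, 0.0]
contact_force: [0.0, 0.8, 0.4]
finger_gap: 0.0007
grasp_force: 0.0
```

Request:
step_arm(moves=[[[0,0,-0.002],0],[[0,0,-0.004],0],[[0,0,-0.006],0],[[0,0,-0.008],0],[[0,0,-0.009],0],[[0,0,-0.01],0],[[0,0,-0.01],0],[[0,0,-0.01],0]])

```text
time_s: 3.12
position: [0.6054, 0.0348, 0.059]
eef_rot: [2.573, 1.802, 0.0]
contact_force: [0.2, -0.1, -0.1]
finger_gap: 0.0003
grasp_force: 0.0
```

Request:
step_arm(moves=[[[0,0,-0.0005],0],[[0,0,-0.001],0],[[0,0,-0.0015],0],[[0,0,-0.002],0],[[0,0,-0.002],0],[[0,0,-0.002],0]])

```text
time_s: 3.62
position: [0.6054, 0.0348, 0.0571]
eef_rot: [2.573, 1.802, 0.0]
contact_force: [-0.1, -0.0, 1.0]
finger_gap: 0.0007
grasp_force: 0.6
```

Request:
step_arm(moves=[[[0,0,-0.0003],0],[[0,0,-0.0006],0],[[0,0,-0.0006],0],[[0,0,-0.0006],0]])

```text
time_s: 3.95
position: [0.6054, 0.0349, 0.0567]
eef_rot: [2.573, 1.802, 0.0]
contact_force: [-2.1, -0.2, 5.0]
finger_gap: 0.0003
grasp_force: 2.6
```

Request:
step_arm(moves=[[[0,0,-0.0004],0],[[0,0,-0.0008],0],[[0,0,-0.001],0],[[0,0,-0.001],0],[[0,0,-0.001],0]])

```text
time_s: 4.37
position: [0.6054, 0.0348, 0.0562]
eef_rot: [2.573, 1.802, 0.0]
contact_force: [-5.5, -0.3, 10.6]
finger_gap: 0.0005
grasp_force: 5.2
```

Request:
step_arm(moves=[[[-0.001,-0.0003,-0.0003],0],[[-0.002,-0.0006,-0.0006],0],[[-0.004,-0.0012,-0.0006],0],[[-0.006,-0.0018,-0.0006],0],[[-0.008,-0.0024,-0.0006],0],[[-0.01,-0.003,-0.0006],0]])

```text
time_s: 4.87
position: [0.5968, 0.0322, 0.0563]
eef_rot: [2.572, 1.801, 0.006]
contact_force: [6.4, 2.7, 9.5]
finger_gap: 0.0011
grasp_force: 4.4
```

```bash
cat > lid.py <<'E'
from h import *
a=camera("top");W=pts(a);np.savez("top2.npz",W=W)
c=np.array([.6063,.0326]);ex=np.array([.955,.297]);ey=np.array([-.297,.955])
q=(W[...,:2]-c);x=q@ex;y=q@ey
m=(np.abs(y)<.06)&(x<.0)&(x>-.25)&(W[...,2]>.048)&(W[...,2]<.064)
print(status.read_state()["contact_force"],"front edge x",np.percentile(x[m],[1,3]),"z",np.median(W[...,2][m]))
E
python3 lid.py
```

```text
[3.53108558 2.35863732 7.88319703] front edge x [-0.06630222 -0.06551145] z 0.05591590762830812
```

The lid is moving along with the fingers, since the horizontal force is about 7 N. I'll press a bit more and keep pulling.

Request:
step_arm(moves=[[[0,0,-0.0006],0],[[-0.003,-0.0009,-0.0008],0],[[-0.007,-0.0022,-0.0008],0],[[-0.011,-0.0034,-0.0008],0],[[-0.015,-0.0047,-0.0008],0],[[-0.019,-0.0059,-0.0008],0],[[-0.023,-0.0072,-0.0008],0],[[-0.027,-0.0084,-0.0008],0]])

```text
time_s: 5.58
position: [0.5701, 0.0238, 0.056]
eef_rot: [2.572, 1.801, 0.008]
contact_force: [5.8, 3.9, 12.9]
finger_gap: 0.0008
grasp_force: 6.2
```

```bash
python3 lid.py
```

```text
[ 3.08730812  3.15199681 13.20839753] front edge x [-0.09420512 -0.09340919] z 0.05558734869144345
```

The lid moved 28 mm, the same as the tool, so there is no slip. Continuing.

Request:
step_arm(moves=[[[-0.003,-0.0009,-0.0001],0],[[-0.007,-0.0022,-0.0001],0],[[-0.011,-0.0034,-0.0001],0],[[-0.015,-0.0047,-0.0001],0],[[-0.019,-0.0059,-0.0001],0],[[-0.023,-0.0072,-0.0001],0],[[-0.027,-0.0084,-0.0001],0],[[-0.031,-0.0096,-0.0001],0],[[-0.035,-0.0109,-0.0001],0]])

```text
time_s: 6.38
position: [0.5351, 0.013, 0.0559]
eef_rot: [2.572, 1.801, 0.008]
contact_force: [5.4, 5.1, 12.4]
finger_gap: 0.0007
grasp_force: 6.6
```

```bash
python3 lid.py
```

```text
[ 2.61308131  3.62277041 13.52066349] front edge x [-0.13088514 -0.13037846] z 0.05595480336148746
```

Request:
step_arm(moves=[[[-0.003,-0.0009,0],0],[[-0.007,-0.0022,0],0],[[-0.011,-0.0034,0],0],[[-0.015,-0.0047,0],0],[[-0.018,-0.0056,0],0],[[-0.021,-0.0065,0],0],[[-0.024,-0.0075,0],0],[[-0.026,-0.0081,0],0],[[-0.028,-0.0087,0],0]])

```text
time_s: 7.18
position: [0.5075, 0.0042, 0.056]
eef_rot: [2.571, 1.8, 0.009]
contact_force: [8.5, 3.1, 12.3]
finger_gap: 0.0003
grasp_force: 5.8
```

```bash
python3 lid.py
```

```text
[ 7.08042385  3.41758742 12.48706948] front edge x [-0.15743    -0.15713688] z 0.05554010563445799
```

Request:
step_arm(moves=[[[-0.003,-0.0009,0],0],[[-0.006,-0.0018,0],0],[[-0.008,-0.0025,0],0],[[-0.008,-0.0025,0],0]])

```text
time_s: 7.57
position: [0.4993, 0.0015, 0.056]
eef_rot: [2.571, 1.8, 0.008]
contact_force: [6.2, 2.8, 11.7]
finger_gap: 0.0003
grasp_force: 6.1
```

```bash
python3 lid.py
```

```text
[ 6.50744068  2.18561262 13.08939606] front edge x [-0.15743831 -0.15714971] z 0.05558225131036937
```

The edge no longer moves, so the lid is at its stop. Lifting off and moving over the die with the fingers open.

Request:
step_arm(moves=[[[0,0,0.02],0],[[0,0,0.06],0],[[0.02,-0.03,0.09],0],[[0.134,-0.217,0.1],0],[[0.134,-0.217,0.1],0],[[0.134,-0.217,0.1],0],[[0.134,-0.217,0.1],0],[[0.134,-0.217,0.1],0],[[0.134,-0.217,0.1],0],[[0.134,-0.217,0.1],0]], grip=1)

```text
time_s: 8.45
position: [0.6323, -0.2187, 0.1529]
eef_rot: [-2.575, -1.799, 0.001]
contact_force: [-0.3, 0.9, -0.1]
finger_gap: 0.0623
grasp_force: 0.0
```

```bash
python3 lid.py; python3 - <<'E'
from h import *
s=status.read_state();print(s["position"],s["eef_rot"],s["finger_gap"])
a=camera("wrist");save(a,"w2.png");W=pts(a)
m=(np.hypot(W[...,0]-.632,W[...,1]+.216)<.045)&(W[...,2]>.012)&(W[...,2]<.04)
w=W[m];r=cv2.minAreaRect((w[:,:2]*1000).astype(np.float32));print(len(w),r,np.median(w[:,2]))
E
```

```text
[-0.63820822 -0.0049499  -0.18977877] front edge x [-0.15670233 -0.15433492] z 0.05687100163833725
[ 0.6315828  -0.21696755  0.15292136] [-2.57416477e+00 -1.79924001e+00  9.58485591e-04] 0.06690817549945882
3319 ((633.2344970703125, -216.17311096191406), (59.81099319458008, 39.8292236328125), 70.87311553955078) 0.02864740295863359
```

View pics/w2.png

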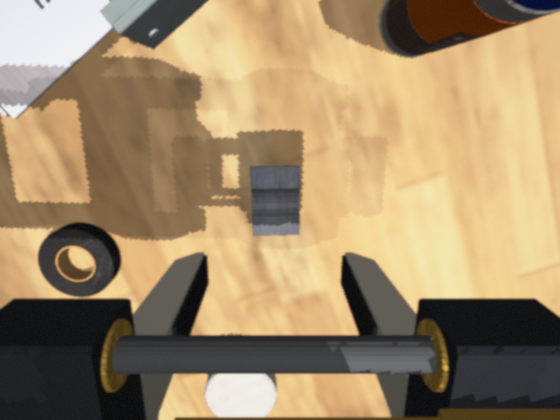

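The die at (275,200) lies centred between the open fingers, with its axis aligned and measured centre (0.633,−0.216). The lid at top left is open. Descending to grasp.

Request:
step_arm(moves=[[[0.001,0.001,-0.035],0],[[0.001,0.001,-0.07],0],[[0.001,0.001,-0.1],0],[[0.001,0.001,-0.12],0],[[0.001,0.001,-0.135],0],[[0.001,0.001,-0.145],0],[[0.001,0.001,-0.149],0],[[0.001,0.001,-0.15],0],[[0.001,0.001,-0.15],0]])

```text
time_s: 9.3
position: [0.6328, -0.2147, 0.0049]
eef_rot: [2.572, 1.802, 0.001]
contact_force: [0.5, -0.3, 0.1]
finger_gap: 0.093
grasp_force: 0.0
```

Request:
step_arm(moves=[[[0,0,0],0],[[0,0,0],0],[[0,0,0],0],[[0,0,0],0],[[0,0,0],0],[[0,0,0],0],[[0,0,0],0],[[0,0,0],0],[[0,0,0],0],[[0,0,0],0]], grip=-1)

```text
time_s: 10.13
position: [0.6323, -0.2147, 0.0038]
eef_rot: [-2.573, -1.802, 0.0]
contact_force: [0.3, -0.7, -0.3]
finger_gap: 0.0399
grasp_force: 30.0
```

Gripped at a 40 mm gap and 30 N. Lifting, then turning while moving over the bay.

Request:
step_arm(moves=[[[0,0,0.03],0],[[0,0,0.07],0],[[0,0,0.11],0],[[0,0.01,0.13],-0.1],[[0,0.04,0.13],-0.2],[[-0.004,0.075,0.13],-0.32],[[-0.008,0.11,0.13],-0.44],[[-0.01,0.145,0.13],-0.56],[[-0.013,0.18,0.13],-0.68],[[-0.016,0.205,0.13],-0.8]])

```text
time_s: 10.97
position: [0.6158, -0.0071, 0.1337]
eef_rot: [-3.073, -0.65, 0.0]
contact_force: [-0.9, -1.0, -1.9]
finger_gap: 0.0401
grasp_force: 29.9
```

Request:
step_arm(moves=[[[0,0.012,0],-0.12],[[0,0.017,0],-0.12],[[0,0.017,0],-0.12],[[0,0.017,0],-0.12]])

```text
time_s: 11.3
position: [0.6164, 0.0069, 0.1337]
eef_rot: [3.105, 0.479, -0.001]
contact_force: [-0.2, -0.4, -2.2]
finger_gap: 0.0396
grasp_force: 30.0
```

```bash
python3 - <<'E'
from h import *
s=status.read_state();print(s["position"],s["eef_rot"],s["finger_gap"],s["contact_force"])
a=camera("wrist");save(a,"w3.png");W=pts(a)
c=np.array([.6063,.0326]);ex=np.array([.955,.297]);ey=np.array([-.297,.955])
q=W[...,:2]-c;x=q@ex;y=q@ey
m=(W[...,2]>.0625)&(W[...,2]<.075)&(abs(x)<.08)&(abs(y)<.11);w=W[m]
print(len(w),np.percentile(x[m],[1,99]),np.percentile(y[m],[1,99]))
m=(W[...,2]>-.004)&(W[...,2]<.012)&(abs(x)<.056)&(y<.035)&(y>-.085)
if m.sum(): print('floor',m.sum(),np.percentile(x[m],[1,99]),np.percentile(y[m],[1,99]),np.median(W[...,2][m]))
E
```

```text
[0.61635622 0.00685705 0.13367815] [ 3.10462659e+00  4.79186079e-01 -5.13507719e-04] 0.039575887842500525 [-0.18907034 -0.39723796 -2.17703399]
10685 [-0.04983861  0.06169705] [-0.09001285  0.08824757]
floor 11302 [-0.04245078  0.04510099] [-0.08285634  0.02717548] 0.0037494944225328238
```

View pics/w3.png

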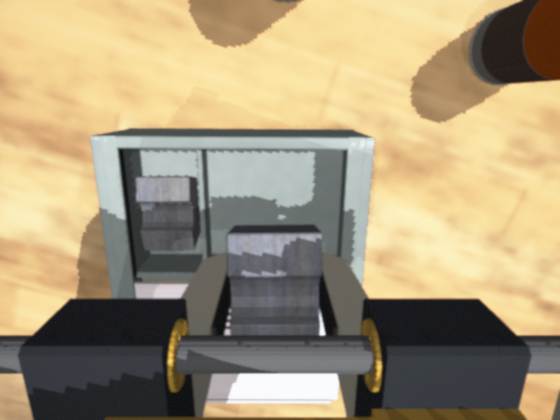

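The die is aligned with the case and over the middle of the wide bay (case frame x +2, y −27). The case edges match the given sizes. Lowering.

Request:
step_arm(moves=[[[0,0,-0.02],0],[[0,0,-0.04],0],[[0,0,-0.06],0],[[0,0,-0.08],0],[[0,0,-0.095],0],[[0,0,-0.107],0],[[0,0,-0.115],0],[[0,0,-0.12],0],[[0,0,-0.122],0],[[0,0,-0.122],0]])

```text
time_s: 12.18
position: [0.6165, 0.0071, 0.012]
eef_rot: [3.106, 0.473, 0.0]
contact_force: [-0.2, -0.1, -1.9]
finger_gap: 0.0398
grasp_force: 30.0
```

Request:
step_arm(moves=[[[0,0,-0.001],0],[[0,0,-0.002],0],[[0,0,-0.003],0],[[0,0,-0.0035],0],[[0,0,-0.0035],0],[[0,0,-0.0035],0]])

```text
time_s: 12.68
position: [0.6164, 0.0073, 0.0084]
eef_rot: [3.106, 0.472, 0.0]
contact_force: [-0.5, 0.5, -1.6]
finger_gap: 0.04
grasp_force: 30.0
```

Request:
step_arm(moves=[[[0,0,-0.0005],0],[[0,0,-0.001],0],[[0,0,-0.001],0],[[0,0,-0.001],0]])

```text
time_s: 13.02
position: [0.6165, 0.0073, 0.0078]
eef_rot: [-3.106, -0.472, -0.0]
contact_force: [-3.9, -0.0, 5.1]
finger_gap: 0.0394
grasp_force: 30.0
```

The die touches the floor. Opening partly, to about 56 mm.

Request:
step_arm(moves=[[[0,0,0],0],[[0,0,0],0],[[0,0,0],0],[[0,0,0],0],[[0,0,0],0],[[0,0,0],0]], grip=0.2)

```text
time_s: 13.52
position: [0.6163, 0.0074, 0.0073]
eef_rot: [-3.106, -0.472, 0.0]
contact_force: [1.1, -1.1, -0.4]
finger_gap: 0.0558
grasp_force: 0.0
```

Request:
step_arm(moves=[[[0,0,0.01],0],[[0,0,0.03],0],[[0,0,0.06],0],[[0,0,0.09],0],[[0,0,0.12],0],[[0,0,0.15],0],[[0,0,0.18],0],[[0,0,0.18],0]])

```text
time_s: 14.18
position: [0.618, 0.0073, 0.1951]
eef_rot: [3.104, 0.472, 0.013]
contact_force: [-0.6, -0.7, 1.6]
finger_gap: 0.0556
grasp_force: 0.0
```

```bash
python3 lid.py; python3 - <<'E'
from h import *
a=camera("wrist");save(a,"w4.png");W=pts(a)
c=np.array([.6063,.0326]);ex=np.array([.955,.297]);ey=np.array([-.297,.955])
q=W[...,:2]-c;x=q@ex;y=q@ey
m=(W[...,2]>.018)&(W[...,2]<.045)&(abs(x)<.045)&(y<.02)&(y>-.075)
print('die',m.sum(),np.percentile(x[m],[1,99]),np.percentile(y[m],[1,99]),np.percentile(W[...,2][m],[5,50,95]))
E
```

```text
[ 0.57729248  0.39258369 -0.18767106] front edge x [-0.07656641 -0.07337965] z 0.056557787749467875
die 2702 [-0.02748274  0.03059464] [-0.0470063 -0.007695 ] [0.02699382 0.03269675 0.03558964]
```

View pics/w4.png

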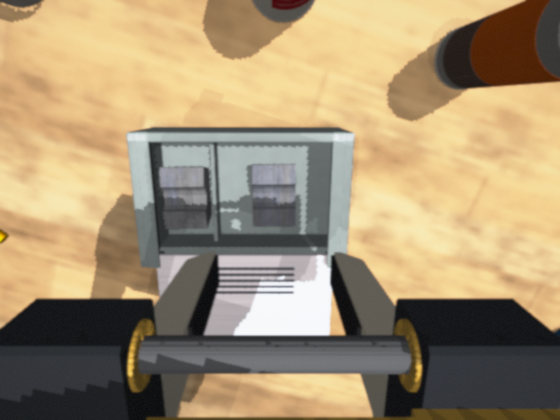

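The die sits flat in the bay at (273,195), the resident die at (185,197) is in place, and the lid starts at the front wall (row ~250). The last top-view lid reading is probably blocked by the arm, so I'll check the lid's rear edge from the wrist view.

```bash
python3 - <<'E'
from h import *
a=camera("wrist");W=pts(a)
c=np.array([.6063,.0326]);ex=np.array([.955,.297]);ey=np.array([-.297,.955])
q=W[...,:2]-c;x=q@ex;y=q@ey
m=(W[...,2]>.05)&(W[...,2]<.061)&(x<.045)&(abs(y)<.06)
r=np.percentile(x[m],[1,98,99.5]);print('lid x',m.sum(),r)
if r[2]<-.042: print(ticket.job_done())
E
```

```text
lid x 7874 [-0.12868979 -0.04754383 -0.04715668]
the job is handed in; nothing more can be done
None
```

The job is handed in: the lid is fully open (rear edge at −47 mm, at its stop), the die is released flat on the wide bay's floor, and nothing I saw suggests anything else moved, though I didn't re-measure the other objects.

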